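# Change-over at the dry-block calibrator: draw the insert with the spring tongs

## Robot

A 6-joint arm with a two-finger parallel gripper is mounted at the origin on a cart in front of the work surface, level with it; the furniture and walls round the work are solid. World frame = base frame: x ahead of the robot, y to its left, z up, the work surface at z = 0. Lengths are in m, angles in rad, forces in N, time in s.
With the tool pointing down it reaches from about 0.325 to 0.775 m from the base axis. Payload 9.3 kg.
Tool frame: the origin (TCP) lies midway between the tips of the shut fingers; the grasp point (between the pads) lies 19 mm behind it; z points along the fingers, y is the direction in which the jaws open and shut (so a half turn about z gives the same grasp; the last joint's range is limited). The gripper opens to 85 mm and grips with 20 to 120 N. Pads are 22 mm wide; open, the fingers measure 114 mm over their backs; the gripper's body (76 mm by 85 mm) begins 54 mm behind the grasp point. The pads swing forward as they close: fully open they stand 13 mm farther back than shut.
Start: joints at [1.182, 0.259, 0.021, 1.334, 0, 1.418], TCP at [0.128, 0.535, 0.231] pointing down, gripper open.
Joint ranges: [-3.04, 3.04], [-0.91, 1.82], [-1.04, 1.36], [-1.92, 1.95], [-1.52, 1.45], [-3.14, 3.14]. Speed limits (rad/s): [2.22, 2.22, 2.79, 3.14, 3.14, 3.14].

## Interface

Orientations are given as a rotation vector (axis times angle).
In Python, from rig import * gives the robot as it stands.
- The arm moves only by the tool arm_command, never from a script. Its argument "targets" is a list of rows, each a list of 7 numbers: the shift along the world's x, y, z each as a share of 0.2 m, from -1 to 1, then the turn, a rotation vector about the world's x, y, z each as a share of 90 degrees, from -1 to 1, then the opening, from 0 (shut) to 1 (fully open). In form: [[tx, ty, tz, rx, ry, rz, jaw], ...]. A call has 1 to 20 rows; each row shifts and turns the commanded pose from where the row before left it; what a row does not reach is not made up. A row lasts 1/12 s, in which the tool goes at most 41.7 mm and 7.16 degrees, less where a joint would pass 70% of its speed; a pose out of reach is approached as far as the arm can. A call with a number of a shift or a turn outside -1 to 1 is refused whole. A call with a gripper value outside its range is refused whole. The fingers move at their own pace and stop on an object; "squeeze" is the grip in N (left out, the last holds). Time passes only in rows, so rows that do not move let the fingers close. It gives the time, the measured TCP pose, the force and the opening at its end, in the units of the state.
- sense(): the state, without advancing time (a new reading comes with each control period).
- snapshot(name): name is "scene" or "top" or "wrist"; returns (picture, depth): 384x512x3 uint8, red, green, blue; 384x512 float32, m along the optical axis (not along the pixel's ray), 0 where there is no reading.
- camera_params(name): a dict with "fx", "fy", "cx", "cy" (pixels), "position" and "attitude" of the camera in the world. Camera axes: x right, y down, z forward; pixel columns grow to the right and rows downward; lengths in m; the calibration is good to about 2 mm. A picture is of the moment at which its call begins: read the wrist's pose just before it. camera_params takes no time and is no camera call; for the wrist camera it gives the pose at the moment of the call.
- finish_job(): hands the job in, once; it reports no verdict.
The state is a dict: "t": time; "q": joint angles; "joint_velocities": joint speeds; "joint_efforts": joint torques, N m; "position": TCP position; "orientation": TCP orientation; "ft_force": force on the tool from outside, world axes, zero at the start; "torque": the same for the moment, N m; "width": finger opening in m.
Only numpy, scipy, OpenCV 4.12 (cv2) and the standard library are available. Lean on these libraries where they do the work, as an engineer would, in place of code of your own. Each camera call takes 0.05 s, during which the arm holds its last target. There are 200 camera calls.

## Task

Draw the metal insert out of the calibrator's deep well with the spring tongs that hang in the fork stand. Carry the tongs there by the bar of their handle, lower the open tips over the insert's knob until the round stop disc lies on the top of the block, and let go so that they stand there by themselves; then take them again across the two sprung arms, squeeze them shut under the knob and lift the insert out without letting it slip. Hang the tongs back in the fork so that the insert stands upright in the dish below, and let them spring open; leave the other things on the bench where they are.

Things in the scene. Friction and masses are not known exactly. Their poses are not given: they have to be found in the camera images.
- well_mouth (a point): centre of the round mouth of the well in the flat top of the calibrator, a fixed grey box (aluminium top, 120 x 116 mm, 100 mm high). The well is 52 mm wide and goes straight down 92 mm from this point; the insert stands on its floor. z is up
- insert_center (a point): centre of the loose metal insert, half-way up its 62 mm: a drilled cylinder (46 mm diameter, 42 mm high), on it a neck (8 mm diameter, 13 mm long) and a knob (16 mm diameter, 7 mm thick). z points from foot to knob. In the well the knob's top lies 30 mm below the mouth. 0.15 to 0.3 kg
- insert_foot (a point): centre of the underside of the insert's body, 31 mm below its centre
- insert_knob (a point): centre of the insert's knob, 27.5 mm above the insert's centre
- tongs_grip (a point): centre of the handle of the loose steel spring tongs (0.26 kg), the point to grip, 35 mm above the underside of their stop disc. z points up, y is the line along which the arms are squeezed. They hang upright in the fork stand at the start. The aluminium handle bar is 24 mm wide along x, 14 mm along y; the tongs' top is 39 mm above this point. Gripping the bar across x leaves the arms open
- tongs_foot (a point): centre of the underside of the tongs' round stop disc (80 mm diameter, 5 mm thick), 35 mm below the grip point. With the disc lying on the block or the fork, the hooks' tops are 3 mm below the knob of an insert standing underneath
- tongs_jaw (a point): point midway between the tongs' hooks, 43 mm below the underside of the disc. Arms and hooks are 14 mm wide along x and end 46 mm below the disc; the hooks point inward, are 6 mm high and V-notched in the middle. Open, they stand 20 mm apart at the points of the Vs, 27 mm in the notches and 43 mm outside; shut, the notches close on the insert's neck under its knob
- tongs_arm_left (a joint): swing of the +y arm in rad: 0 sprung open, about 0.077 shut on the neck, 0.095 at its stop. It hinges on x, 33 mm above the grip point. Its black grip pad (16 mm wide, 30 mm high) is level with the grip point; over both pads it is 39 mm open, 34 mm shut. Squeezing along y takes 2 N to begin, 8 N to shut; let go, the arms spring open
- tongs_arm_right (a joint): swing of the -y arm in rad, mirror image of the other: 0 sprung open, about 0.077 shut on the neck, 0.095 at its stop
- fork_center (a point): point midway between the two prongs of the fixed steel stand, level with their tops, 100 mm above the bench; the tongs hang here with their disc on the prongs. The prongs run along x, 60 mm apart inside, 12 mm wide, 98 mm long, open toward -x, joined by a back plate 50 mm away at +x that is no higher than they are. z is up
- dish_center (a point): centre of the floor of the stand's dish, straight below the middle of the fork and 92 mm under the prong tops; the dish is 68 mm wide inside with a rim 4 mm high. z is up
- driver_center (a point): screwdriver lying on the bench, 120 mm long; leave it alone
- connector_center (a point): small grey connector with a black face lying on the bench, 41 x 33 x 15 mm; leave it alone
- instrument_front (a point): middle of the front face, 150 mm above the bench, of the big fixed white cylinder-shaped instrument on a frame that stands behind the work. It fills about 120 mm to either side in y and all behind this point in +x, up to about 260 mm above the bench; carry things past in front of it
Things that resemble listed ones, but are neither listed nor needed, are in the scene too. Leave any brown look-alike of the part that bears tongs_grip alone.

How it is judged:
On the way, in this order (a step that is already met when the one before it is completed fails the run):
1. the tongs stand by themselves on the calibrator, stop disc flat on its top, open tips down in the well round the knob, held by nothing (horizontal distance between tongs_foot and well_mouth below 0.012 m and z of tongs_foot in the frame of well_mouth below 0.004 m and angle between tongs_grip's own z axis and vertical below 0.06 rad and contact force between the fingers and tongs below 0.1 N and value of joint each of tongs_arm_left, tongs_arm_right below 0.02 rad), for 0.2 s.
2. the insert hangs in the shut tongs, clear above the well (z of insert_foot in the frame of well_mouth above 0.005 m and distance between insert_knob and tongs_jaw below 0.022 m and value of joint each of tongs_arm_left, tongs_arm_right above 0.04 rad), for 0.2 s.
At the end, for the whole second after the job is handed in: The insert stands upright (0.06 rad) on the dish's floor (within 3 mm), within 14 mm of its centre; the tongs hang level (0.06 rad) above it, disc on the prongs (within 4 mm) and within 18 mm of the fork's centre, arms sprung open (under 0.02 rad), released, all at rest (horizontal distance between insert_foot and dish_center below 0.014 m and z of insert_foot in the frame of dish_center below 0.003 m and angle between each of insert_center, tongs_grip's own z axis and vertical below 0.06 rad and horizontal distance between tongs_foot and fork_center below 0.018 m and z of tongs_foot in the frame of fork_center between -0.003 and 0.004 m and value of joint each of tongs_arm_left, tongs_arm_right below 0.02 rad and contact force between the fingers and tongs below 0.1 N and linear speed of each of insert, tongs below 0.02 m/s); the robot touches nothing.
It fails at once if the insert slips out of the tongs in the air (height (world z) of insert_foot above 0.022 m and distance between insert_knob and tongs_jaw above 0.026 m).
It fails at once if a bystander is pushed away by more than 3 cm (distance of any of connector_center, driver_center from where it was at the start of the episode above 0.03 m).
It also fails if it takes over 54 s, if anything falls off the work surface, if the arm or the gripper's body presses on something with over 40 N, if the wrist force passes 120 N, or if a joint passes its speed limit or range.

## Working session

There is one attempt and no reset: what is moved stays moved. The work goes in short steps, Python scripts to look and compute and a tool call to move; the robot and the scene stay as the last step left them, time stands still between calls to the robot, and variables do not carry over. Pictures are saved under pics/ and viewed, about 8 in all and at most 12, crops included, and the job is handed in when it is done.

Besides the shell and the picture viewer there is one more tool, called after ">>>" as a command line: name --pt "numbers of a row" for each row, then --argument value for the rest. arm_command: Moves the arm, as the interface text tells. Its arguments: {"type":"object","properties":{"targets":{"type":"array"},"squeeze":{"type":"number"}},"required":["targets"]}

```bash
mkdir -p pics; cat > h.py <<'E'
from rig import *
import numpy as np, cv2
from scipy.spatial.transform import Rotation as R
def cam(n):
    c=camera_params(n); a=np.array(c["attitude"],float)
    M=R.from_rotvec(a).as_matrix() if a.size==3 else (a if a.shape==(3,3) else R.from_quat(a).as_matrix())
    return c,M,np.array(c["position"])
def cloud(n):
    c,M,p=cam(n); im,d=snapshot(n)
    v,u=np.mgrid[:384,:512]
    P=np.stack([(u-c["cx"])/c["fx"]*d,(v-c["cy"])/c["fy"]*d,d],-1)@M.T+p
    P[d==0]=np.nan
    return im,d,P
E
python3 - <<'E'
from h import *
s=sense(); print({k:np.round(v,3) for k,v in s.items()})
for n in ("scene","top","wrist"):
    print(n,camera_params(n)); im,d,P=cloud(n); np.savez(f"pics/{n}0.npz",im=im,d=d,P=P); cv2.imwrite(f"pics/{n}0.png",im[...,::-1])
E
```

```text
{'t': np.float64(0.0), 'q': array([ 1.182,  0.259,  0.021,  1.334, -0.   ,  1.418]), 'joint_velocities': array([-0.001, -0.001,  0.002, -0.001,  0.   , -0.   ]), 'joint_efforts': array([-2.0000e-03, -5.5564e+01,  3.4452e+01,  1.4000e-02, -0.0000e+00,
        0.0000e+00]), 'position': array([0.128, 0.535, 0.231]), 'orientation': array([-3.690e-01, -3.119e+00,  2.000e-03]), 'ft_force': array([-0.449,  0.584, -0.325]), 'torque': array([-0.004,  0.004, -0.008]), 'width': np.float64(0.086)}
scene {'fx': 409.2826295613543, 'fy': 409.2826295613543, 'cx': 258.8330245348889, 'cy': 192.2851243715275, 'position': array([ 0.02426098, -0.80240802,  0.57070018]), 'attitude': array([-1.9830728 ,  0.77378835, -0.47654819])}
top {'fx': 448.36474463986065, 'fy': 448.36474463986065, 'cx': 258.0516936183367, 'cy': 192.65756073095054, 'position': array([ 0.36572643, -0.26717506,  0.97756709]), 'attitude': array([-2.10342937,  2.11961713, -0.22888824])}
wrist {'fx': 277.90959872284554, 'fy': 277.90959872284554, 'cx': 256.29726519068134, 'cy': 193.81625938627775, 'position': array([0.05166731, 0.55338759, 0.37468415]), 'attitude': array([2.26493692, 1.78421667, 0.27871661])}
```

View pics/top0.png

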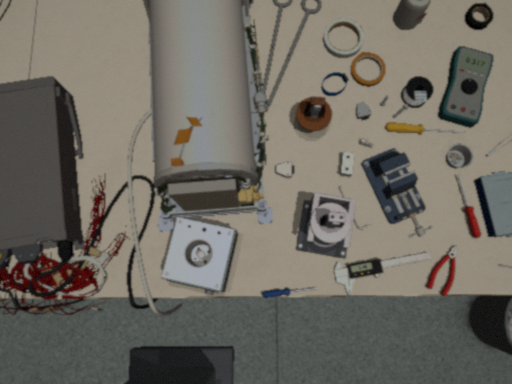

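View pics/scene0.png

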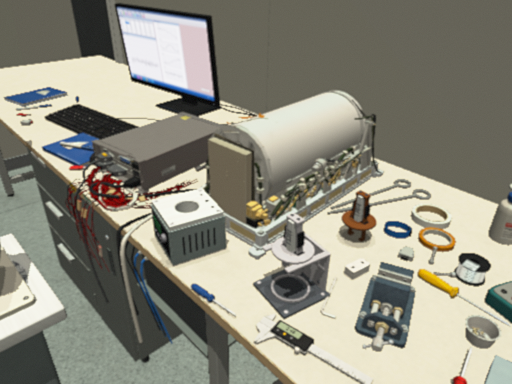

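The top view shows the calibrator at about (200,253), with its well at (200,253), and the tongs in the fork at (328,220). The brown look-alike is at (313,113), the connector probably at (285,169) and the blue screwdriver at (287,292). The scene view agrees.

```bash
python3 - <<'E'
from h import *
z=np.load("pics/top0.npz");P=z["P"];d=z["d"]
np.set_printoptions(precision=4,suppress=True)
for (v,u) in [(253,200),(230,180),(280,220),(169,285),(292,287),(220,328),(245,335),(240,305),(215,335),(163,346),(270,250)]: print((u,v),P[v,u])
def win(u0,u1,v0,v1): return P[v0:v1,u0:u1].reshape(-1,3)
def rect(Q):
    r=cv2.minAreaRect((Q[:,:2]*1000).astype(np.float32)); return r
Q=win(155,245,212,300);T=Q[(abs(Q[:,2]-.1)<.006)];print("cal",len(T),np.median(T[:,2]),rect(T))
W=win(180,222,235,272);W=W[W[:,2]<.085];print("well",len(W),W.mean(0),np.ptp(W,axis=0),W[:,2].min())
F=win(285,365,185,265)
for lo,hi in [(.095,.103),(.103,.115),(.12,.15),(.15,.19),(.165,.19)]:
    T=F[(F[:,2]>lo)&(F[:,2]<hi)]
    if len(T)>4: print(lo,hi,len(T),np.median(T,axis=0),T.min(0),T.max(0),rect(T))
z=np.load("pics/scene0.npz");P=z["P"]
F=P[205:320,245:340].reshape(-1,3)
print("scene")
for lo,hi in [(.095,.103),(.103,.112),(.12,.15),(.15,.19),(.17,.19)]:
    T=F[(F[:,2]>lo)&(F[:,2]<hi)]
    if len(T)>4: print(lo,hi,len(T),np.median(T,axis=0),T.min(0),T.max(0),rect(T))
Q=P[180:235,150:230].reshape(-1,3);T=Q[(abs(Q[:,2]-.1)<.006)];print("cal",len(T),np.median(T[:,2]),rect(T))
im=np.load("pics/top0.npz")["im"]
a=cv2.resize(im[180:300,150:260],None,fx=3.5,fy=3.5,interpolation=3);b=cv2.resize(im[180:300,280:390],None,fx=3.5,fy=3.5,interpolation=3)
cv2.imwrite("pics/c1.png",np.hstack([a,b])[...,::-1])
E
```

```text
(200, 253) [ 0.4376 -0.1539  0.0691]
(180, 230) [ 0.4808 -0.1172  0.0977]
(220, 280) [ 0.3833 -0.1971  0.0995]
(285, 169) [ 0.626  -0.3324  0.015 ]
(287, 292) [ 0.3592 -0.3309  0.0168]
(328, 220) [ 0.4876 -0.3982  0.1694]
(335, 245) [ 0.4572 -0.437   0.0098]
(305, 240) [ 0.4684 -0.3725  0.0105]
(335, 215) [ 0.4956 -0.4101  0.1763]
(346, 163) [ 0.6383 -0.4682  0.0172]
(250, 270) [ 0.406  -0.2534 -0.0025]
cal 3154 0.09988805957300151 ((435.9307861328125, -154.60316467285156), (116.48617553710938, 120.14789581298828), 77.11672973632812)
well 519 [ 0.439  -0.1497  0.0516] [0.0477 0.0476 0.0777] 0.006908901414816482
0.095 0.103 563 [ 0.516  -0.4251  0.1005] [ 0.4444 -0.4651  0.095 ] [ 0.5531 -0.3671  0.103 ] ((499.19891357421875, -416.86767578125), (84.01958465576172, 98.58409118652344), 79.54548645019531)
0.103 0.115 916 [ 0.4855 -0.4095  0.1056] [ 0.4462 -0.4587  0.103 ] [ 0.5481 -0.3722  0.1123] ((499.7314453125, -415.5027160644531), (79.97901916503906, 94.72550201416016), 78.17206573486328)
0.12 0.15 80 [ 0.4871 -0.4028  0.1358] [ 0.4804 -0.4335  0.1202] [ 0.5027 -0.393   0.15  ] ((48
[... 897 characters left out ...]
 0.4865 -0.4171  0.1352] [ 0.4791 -0.4322  0.1202] [ 0.5006 -0.3906  0.1499] ((488.7038879394531, -412.0525817871094), (19.656457901000977, 42.878536224365234), 9.397435188293457)
0.15 0.19 272 [ 0.4871 -0.4164  0.1678] [ 0.4791 -0.4296  0.15  ] [ 0.5018 -0.3959  0.1763] ((490.73809814453125, -412.5229187011719), (32.84384536743164, 22.882505416870117), 81.48792266845703)
0.17 0.19 111 [ 0.4908 -0.4125  0.1726] [ 0.4822 -0.4278  0.1701] [ 0.5018 -0.3959  0.1763] ((492.707763671875, -411.8324279785156), (30.943376541137695, 18.962392807006836), 83.73441314697266)
cal 1586 0.09878999787388587 ((454.767822265625, -143.45083618164062), (149.90924072265625, 165.43101501464844), 82.68023681640625)
```

View pics/c1.png

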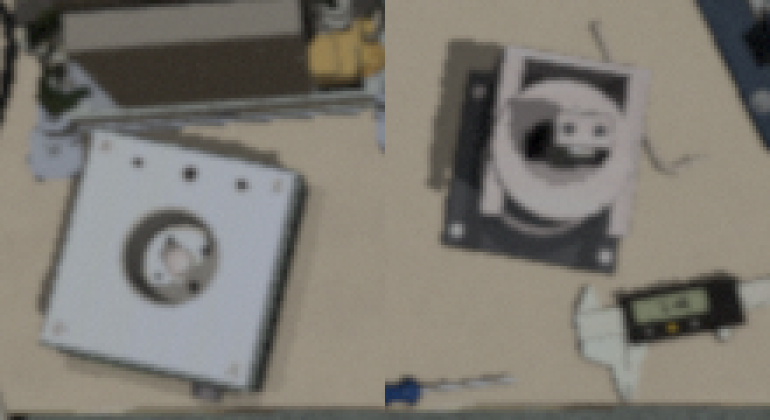

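```bash
python3 - <<'E'
from h import *
np.set_printoptions(precision=4,suppress=True)
s=sense();T=R.from_rotvec(s["orientation"]).as_matrix();c,M,p=cam("wrist")
print("tool",T,"cam in tool",T.T@(p-s["position"]),"\n",T.T@M)
z=np.load("pics/top0.npz");P=z["P"];im=z["im"]
c,M,p=cam("top")
def ray(u,v,h): 
    r=M@[(u-c["cx"])/c["fx"],(v-c["cy"])/c["fy"],1]; return p+r*(h-p[2])/r[2]
# well rim: depth-edge pixels
z_=P[...,2]; cal=np.zeros((384,512),np.uint8); cal[212:300,155:245]=(abs(z_[212:300,155:245]-.1)<.005)
cn,h=cv2.findContours(cal,cv2.RETR_CCOMP,cv2.CHAIN_APPROX_NONE)
for i,k in enumerate(cn):
    if h[0][i][3]>=0 and len(k)>30:
        e=cv2.fitEllipse(k);print("well ell",e,ray(*e[0],.1), cv2.boundingRect(k))
q=P[150:235,150:262].reshape(-1,3);q=q[q[:,2]>.03]
for lo in np.arange(.03,.27,.03):
    k=q[(q[:,2]>lo)&(q[:,2]<lo+.03)&(q[:,0]>.5)]
    if len(k)>5: print(lo,len(k),k.min(0),k.max(0))
q=P.reshape(-1,3);
for n in("top","scene"):
  q=np.load(f"pics/{n}0.npz")["P"].reshape(-1,3)
  k=q[(q[:,0]<.55)&(q[:,0]>.2)&(q[:,1]>-.1)&(q[:,1]<.4)&(q[:,2]>.02)];print(n,len(k),k.min(0),k.max(0))
E
```

```text
tool [[-0.9723  0.2336 -0.0004]
 [ 0.2336  0.9723 -0.001 ]
 [ 0.0002 -0.0011 -1.    ]] cam in tool [ 0.079   0.0002 -0.144 ] 
 [[-0.0007 -0.9519 -0.3065]
 [ 1.     -0.0007 -0.0001]
 [-0.0002 -0.3065  0.9519]]
well ell ((198.61416625976562, 252.77413940429688), (26.942747116088867, 27.79063606262207), 34.15873718261719) [ 0.4357 -0.1551  0.1   ] (185, 239, 28, 29)
0.03 638 [ 0.5153 -0.2785  0.0301] [ 0.6512 -0.0662  0.0598]
0.06 420 [ 0.5    -0.2783  0.06  ] [ 0.6129 -0.0703  0.09  ]
0.09 630 [ 0.5    -0.2781  0.09  ] [ 0.6412 -0.0604  0.1199]
0.12 324 [ 0.5273 -0.2781  0.1201] [ 0.6349 -0.0747  0.1497]
0.15 424 [ 0.5271 -0.2715  0.15  ] [ 0.6215 -0.0783  0.18  ]
0.18 793 [ 0.5272 -0.2677  0.18  ] [ 0.6181 -0.0819  0.2099]
0.21 2027 [ 0.527  -0.2572  0.2101] [ 0.6098 -0.0914  0.24  ]
0.24 1337 [ 0.5572 -0.232   0.24  ] [ 0.6002 -0.1198  0.2585]
top 6933 [ 0.3552 -0.1     0.02  ] [0.55   0.2665 0.1708]
scene 3872 [ 0.3541 -0.0999  0.02  ] [0.55   0.3972 0.1518]
```

>>> arm_command --pt "0.09 -0.12 0.035 0 0 0 1" --pt "0.09 -0.12 0.035 0 0 0 1" --pt "0.09 -0.12 0.035 0 0 0 1" --pt "0.09 -0.12 0.035 0 0 0 1" --pt "0.09 -0.12 0.035 0 0 0 1" --pt "0.09 -0.12 0.035 0 0 0 1" --pt "0.09 -0.12 0.035 0 0 0 1" --pt "0.09 -0.12 0.035 0 0 0 1" --pt "0.09 -0.12 0.035 0 0 0 1" --pt "0.09 -0.12 0.035 0 0 0 1" --pt "0.09 -0.12 0.035 0 0 0 1" --pt "0.09 -0.12 0.035 0 0 0 1" --pt "0.09 -0.12 0.035 0 0 0 1" --pt "0.09 -0.12 0.035 0 0 0 1"

```text
t: 1.32
position: [0.381, 0.1974, 0.3296]
orientation: [-0.37, -3.12, 0.0]
ft_force: [0.9, 0.1, -0.7]
width: 0.0854
```

>>> arm_command --pt "0.028 -0.153 0 0 0 -0.0475 1" --pt "0.028 -0.153 0 0 0 -0.0475 1" --pt "0.028 -0.153 0 0 0 -0.0475 1" --pt "0.028 -0.153 0 0 0 -0.0475 1" --pt "0.028 -0.153 0 0 0 -0.0475 1" --pt "0.028 -0.153 0 0 0 -0.0475 1" --pt "0.028 -0.153 0 0 0 -0.0475 1" --pt "0.028 -0.153 0 0 0 -0.0475 1" --pt "0.028 -0.153 0 0 0 -0.0475 1" --pt "0.028 -0.153 0 0 0 -0.0475 1" --pt "0.028 -0.153 0 0 0 -0.0475 1" --pt "0.028 -0.153 0 0 0 -0.0475 1" --pt "0.028 -0.153 0 0 0 -0.0475 1" --pt "0.028 -0.153 0 0 0 -0.0475 1" --pt "0.028 -0.153 0 0 0 -0.0475 1" --pt "0.028 -0.153 0 0 0 -0.0475 1" --pt "0.028 -0.153 0 0 0 -0.0475 1" --pt "0.028 -0.153 0 0 0 -0.0475 1" --pt "0.028 -0.153 0 0 0 -0.0475 1" --pt "0.028 -0.153 0 0 0 -0.0475 1"

```text
t: 2.98
position: [0.4925, -0.4147, 0.3289]
orientation: [-2.393, -2.035, -0.0]
ft_force: [0.3, -0.5, 0.3]
width: 0.0854
```

```bash
python3 - <<'E'
from h import *
np.set_printoptions(precision=4,suppress=True)
s=sense();T=R.from_rotvec(s["orientation"]).as_matrix();print(s["t"],s["position"],s["q"],T)
im,d,P=cloud("wrist");np.savez("pics/w1.npz",im=im,d=d,P=P)
cv2.imwrite("pics/w1.png",im[...,::-1])
q=P.reshape(-1,3);q=q[(abs(q[:,0]-.5)<.09)&(abs(q[:,1]+.41)<.09)]
for lo,hi in [(-.003,.003),(.006,.011),(.095,.1025),(.103,.108),(.12,.15),(.165,.19),(.171,.178)]:
    k=q[(q[:,2]>lo)&(q[:,2]<hi)]
    if len(k)>4: print(lo,len(k),np.median(k,axis=0),k.min(0),k.max(0),cv2.minAreaRect((k[:,:2]*1000).astype(np.float32)))
E
```

```text
2.9833 [ 0.4925 -0.4147  0.3289] [-0.8301  0.4322  0.527   1.6661  0.0001  0.9017] [[ 0.1604  0.9871 -0.0003]
 [ 0.9871 -0.1604  0.0005]
 [ 0.0004 -0.0004 -1.    ]]
-0.003 5632 [ 0.5123 -0.3637  0.0012] [ 0.4101 -0.4999 -0.0023] [ 0.5899 -0.32    0.003 ] ((499.9956359863281, -409.9775085449219), (179.90078735351562, 179.88442993164062), 89.99359130859375)
0.006 1217 [ 0.4894 -0.3737  0.009 ] [ 0.4104 -0.4994  0.006 ] [ 0.5877 -0.3505  0.011 ] ((499.724609375, -426.175048828125), (146.478515625, 177.8447265625), 87.29203796386719)
0.095 1034 [ 0.5221 -0.4186  0.101 ] [ 0.4441 -0.4629  0.0951] [ 0.5527 -0.3633  0.1025] ((498.9943542480469, -413.07342529296875), (84.22563171386719, 97.43780517578125), 79.71781921386719)
0.103 2013 [ 0.4964 -0.4032  0.1062] [ 0.4517 -0.4494  0.103 ] [ 0.5491 -0.3695  0.108 ] ((498.802734375, -411.24322509765625), (78.29338836669922, 91.42623138427734), 80.40412902832031)
0.12 95 [ 0.4943 -0.3912  0.1365] [ 0.481  -0.4057  0.1201] [ 0.5051 -0.3891  0.1499] ((493.83148193359375, -396.9911193847656), (14.91288948059082, 24.216922760009766), 84.0499038696289)
0.165 495 [ 0.4926 -0.4092  0.175 ] [ 0.4802 -0.4255  0.1652] [ 0.5044 -0.3947  0.1782] ((492.5215148925781, -410.1478576660156), (29.970916748046875, 23.91669464111328), 85.58051300048828)
0.171 447 [ 0.4926 -0.4091  0.1751] [ 0.4812 -0.4255  0.1711] [ 0.5037 -0.3947  0.1779] ((492.3646240234375, -410.1357421875), (29.970916748046875, 22.453777313232422), 85.58051300048828)
```

View pics/w1.png

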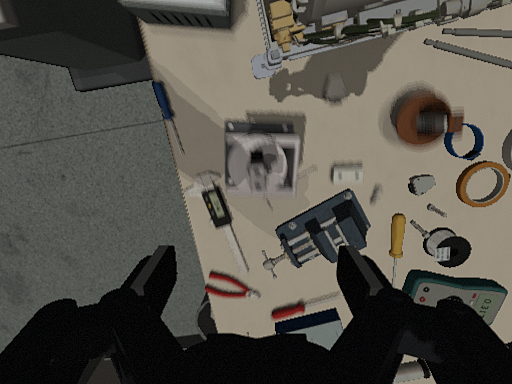

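>>> arm_command --pt "0 0.0 -0.075 0 0 0 1" --pt "0 0.0 -0.075 0 0 0 1" --pt "0 0.0 -0.075 0 0 0 1" --pt "0 0.0 -0.075 0 0 0 1" --pt "0 0.0 -0.075 0 0 0 1" --pt "0 0.0 -0.075 0 0 0 1" --pt "0 0 0 0 0 0 1" --pt "0 0 0 0 0 0 1"

```text
t: 3.7
position: [0.4922, -0.4129, 0.2388]
orientation: [-2.388, -2.039, 0.0]
ft_force: [0.6, 0.5, -0.2]
width: 0.0851
```

```bash
python3 - <<'E'
from h import *
np.set_printoptions(precision=4,suppress=True)
s=sense();T=R.from_rotvec(s["orientation"]).as_matrix();print(s["t"],s["position"],T[:2,1])
im,d,P=cloud("wrist");np.savez("pics/w2.npz",im=im,d=d,P=P)
cv2.imwrite("pics/w2.png",im[...,::-1])
q=P.reshape(-1,3);q=q[(abs(q[:,0]-.5)<.09)&(abs(q[:,1]+.41)<.09)]
for lo,hi in [(.097,.1025),(.103,.108),(.12,.15),(.165,.178),(.171,.178)]:
    k=q[(q[:,2]>lo)&(q[:,2]<hi)]
    if len(k)>4: print(lo,len(k),np.median(k,axis=0),k.min(0),k.max(0),cv2.minAreaRect((k[:,:2]*1000).astype(np.float32)))
E
```

```text
3.7 [ 0.4922 -0.4129  0.2388] [ 0.9877 -0.1566]
0.097 1655 [ 0.5242 -0.4063  0.1011] [ 0.4438 -0.4623  0.097 ] [ 0.5535 -0.3633  0.1025] ((498.62091064453125, -413.07135009765625), (84.03536987304688, 98.2539291381836), 79.40011596679688)
0.103 3195 [ 0.4977 -0.4013  0.1062] [ 0.4529 -0.4498  0.103 ] [ 0.532  -0.3704  0.108 ] ((492.4374694824219, -409.8643493652344), (79.06188201904297, 79.09911346435547), 88.45972442626953)
0.12 236 [ 0.4948 -0.3913  0.137 ] [ 0.4807 -0.406   0.1202] [ 0.5051 -0.3889  0.15  ] ((493.427001953125, -397.281982421875), (15.660408020019531, 24.54254150390625), 85.66914367675781)
0.165 924 [ 0.4927 -0.4087  0.175 ] [ 0.4804 -0.4256  0.1654] [ 0.5047 -0.3947  0.1779] ((492.3406677246094, -409.96063232421875), (30.091642379760742, 23.82253074645996), 83.50858306884766)
0.171 831 [ 0.4926 -0.4091  0.1752] [ 0.4811 -0.4256  0.1711] [ 0.5037 -0.3947  0.1779] ((492.4778747558594, -410.1733703613281), (30.066280364990234, 22.637283325195312), 85.33802032470703)
```

View pics/w2.png

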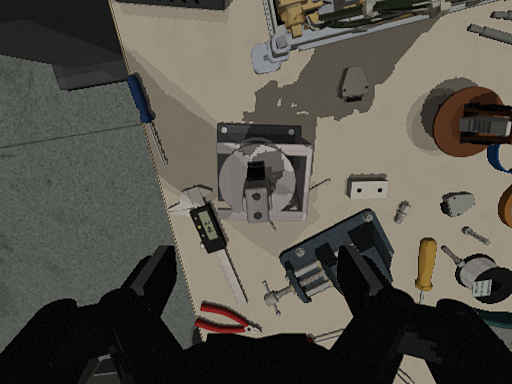

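The tongs' top is at about (257,195) px and hangs in the fork at (265,180), between the open fingers' line. The pose agrees between views to within 3 mm, so I go down and grip the bar.

>>> arm_command --pt "0 0.005 -0.061 0 0 0.011 1" --pt "0 0 -0.061 0 0 0.011 1" --pt "0 0 -0.061 0 0 0.011 1" --pt "0 0 -0.061 0 0 0 1" --pt "0 0 -0.061 0 0 0 1" --pt "0 0 -0.061 0 0 0 1" --pt "0 0 -0.061 0 0 0 1" --pt "0 0 -0.061 0 0 0 1" --pt "0 0 -0.061 0 0 0 1" --pt "0 0 -0.061 0 0 0 1" --pt "0 0 0 0 0 0 1" --pt "0 0 0 0 0 0 1"

```text
t: 4.75
position: [0.4927, -0.4124, 0.118]
orientation: [2.335, 2.101, 0.0]
ft_force: [-0.5, 0.1, -0.2]
width: 0.0853
```

>>> arm_command --pt "0 0 0 0 0 0 0" --pt "0 0 0 0 0 0 0" --pt "0 0 0 0 0 0 0" --pt "0 0 0 0 0 0 0" --pt "0 0 0 0 0 0 0" --pt "0 0 0 0 0 0 0" --pt "0 0 0 0 0 0 0" --pt "0 0 0 0 0 0 0" --pt "0 0 0 0 0 0 0" --pt "0 0 0 0 0 0 0" --squeeze 40

```text
t: 5.58
position: [0.4926, -0.4124, 0.1178]
orientation: [2.335, 2.101, -0.0]
ft_force: [-0.9, 0.8, 4.4]
width: 0.0233
```

>>> arm_command --pt "0 0 0.05 0 0 0 0" --pt "0 0 0.05 0 0 0 0" --pt "0 0 0.05 0 0 0 0" --pt "0 0 0.05 0 0 0 0" --pt "0 0 0.05 0 0 0 0" --pt "0 0 0.05 0 0 0 0" --pt "0 0 0.05 0 0 0 0" --pt "0 0 0.05 0 0 0 0" --pt "0 0 0.05 0 0 0 0" --pt "0 0 0 0 0 0 0" --pt "0 0 0 0 0 0 0"

```text
t: 6.5
position: [0.4927, -0.4124, 0.2078]
orientation: [2.335, 2.101, -0.0]
ft_force: [0.4, -0.9, -2.1]
width: 0.0238
```

```bash
python3 - <<'E'
from h import *
np.set_printoptions(precision=4,suppress=True)
s=sense();T=R.from_rotvec(s["orientation"]).as_matrix();print(s["t"],s["position"],T[:2,1],s["ft_force"],s["width"])
out=[]
for n in("wrist","top","scene"):
    im,d,P=cloud(n);np.savez(f"pics/{n}3.npz",im=im,d=d,P=P)
    z=s["position"][2]
    q=P.reshape(-1,3);q=q[(abs(q[:,0]-.5)<.09)&(abs(q[:,1]+.41)<.09)]
    print(n)
    for lo,hi in [(.105,.15),(z-.018,z-.006)]:
        k=q[(q[:,2]>lo)&(q[:,2]<hi)]
        if len(k)>4: print(lo,len(k),np.median(k,axis=0),k.min(0),k.max(0),cv2.minAreaRect((k[:,:2]*1000).astype(np.float32)))
    out.append(im)
a=out[0];b=cv2.resize(out[2][150:330,220:380],None,fx=2.13,fy=2.13)
cv2.imwrite("pics/w3.png",np.hstack([a[:,100:440],b[:384,:340]])[...,::-1])
E
```

```text
6.5 [ 0.4927 -0.4124  0.2078] [ 0.9945 -0.1052] [ 0.4479 -0.8604 -2.0878] 0.023760506744962988
wrist
0.18982725248798993 6552 [ 0.4956 -0.3928  0.1963] [ 0.453  -0.4329  0.1918] [ 0.5318 -0.3705  0.2017] ((493.6261291503906, -399.8477783203125), (58.997764587402344, 78.73915100097656), 83.68755340576172)
top
scene
0.105 73 [ 0.4893 -0.3998  0.1469] [ 0.4836 -0.4331  0.1414] [ 0.4986 -0.3889  0.15  ] ((492.3630065917969, -411.0802917480469), (43.632957458496094, 14.09801959991455), 85.47956085205078)
0.18982725248798993 709 [ 0.4813 -0.4219  0.1928] [ 0.4524 -0.4513  0.1898] [ 0.5315 -0.3701  0.2013] ((488.3895263671875, -415.0534362792969), (70.24739074707031, 78.85713958740234), 41.14850616455078)Traceback (most recent call last):
  File "<stdin>", line 15, in <module>
    return _nx.concatenate(arrs, 1, dtype=dtype, casting=casting)
           ~~~~~~~~~~~~~~~^^^^^^^^^^^^^^^^^^^^^^^^^^^^^^^^^^^^^^^
ValueError: all the input array dimensions except for the concatenation axis must match exactly, but along dimension 0, the array at index 0 has size 384 and the array at index 1 has size 383
```

>>> arm_command --pt "-0.0475 0.05 0.02 0 0 0 0" --pt "-0.0475 0.05 0.02 0 0 0 0" --pt "-0.0475 0.05 0 0 0 0 0" --pt "-0.0475 0.05 0 0 0 0 0" --pt "-0.0475 0.05 0 0 0 0 0" --pt "-0.0475 0.05 0 0 0 0 0" --pt "0 0.0975 0 0 0 0 0" --pt "0 0.0975 0 0 0 0 0" --pt "0 0.0975 0 0 0 0 0" --pt "0 0.0975 0 0 0 0 0" --pt "0 0.0975 0 0 0 0 0" --pt "0 0 0 0 0 0 0" --pt "0 0 0 0 0 0 0" --pt "0 0 0 0 0 0 0"

```text
t: 7.82
position: [0.4356, -0.255, 0.2151]
orientation: [2.335, 2.102, -0.0]
ft_force: [-0.1, 0.1, -3.4]
width: 0.0233
```

```bash
cat > well.py <<'E'
from h import *
np.set_printoptions(precision=4,suppress=True)
def well(n,im,P):
    c,M,p=cam(n)
    m=(abs(P[...,2]-.1)<.006)&(abs(P[...,0]-.436)<.055)&(abs(P[...,1]+.155)<.055)
    cn,h=cv2.findContours(m.astype(np.uint8),cv2.RETR_CCOMP,cv2.CHAIN_APPROX_NONE)
    for i,k in enumerate(cn):
        if len(k)>25 and h[0][i][3]>=0:
            e=cv2.fitEllipse(k); r=M@[(e[0][0]-c["cx"])/c["fx"],(e[0][1]-c["cy"])/c["fy"],1]
            print(n,"well",e[0],e[1],p+r*(.1-p[2])/r[2])
    kn=P[(P[...,2]>.064)&(P[...,2]<.076)&(abs(P[...,0]-.436)<.02)&(abs(P[...,1]+.155)<.02)]
    if len(kn): print("knob",len(kn),np.median(kn,0),(kn.min(0)+kn.max(0))/2,np.ptp(kn,0))
E
python3 - <<'E'
from well import *
s=sense();print(s["t"],s["position"],s["width"],s["ft_force"])
im,d,P=cloud("wrist");well("wrist",im,P);w=im
im,d,P=cloud("scene");well("scene",im,P)
im,d,P2=cloud("top");well("top",im,P2)
b=cv2.resize(snapshot("scene")[0][120:300,130:290],(340,384))
cv2.imwrite("pics/w4.png",np.hstack([w[:,60:460],b])[...,::-1])
E
```

```text
7.8167 [ 0.4356 -0.255   0.2151] 0.023259799903812096 [-0.107   0.0803 -3.359 ]
wrist well (244.28504943847656, 73.87145233154297) (59.57097244262695, 64.5522689819336) [ 0.4357 -0.151   0.1   ]
knob 236 [ 0.4353 -0.1521  0.0711] [ 0.4363 -0.1546  0.0704] [0.0392 0.0392 0.0108]
scene well (186.4820556640625, 207.04498291015625) (12.221656799316406, 24.208478927612305) [ 0.4326 -0.1576  0.1   ]
knob 2 [ 0.4557 -0.1369  0.073 ] [ 0.4557 -0.1369  0.073 ] [0.0006 0.0025 0.0044]
```

View pics/w4.png

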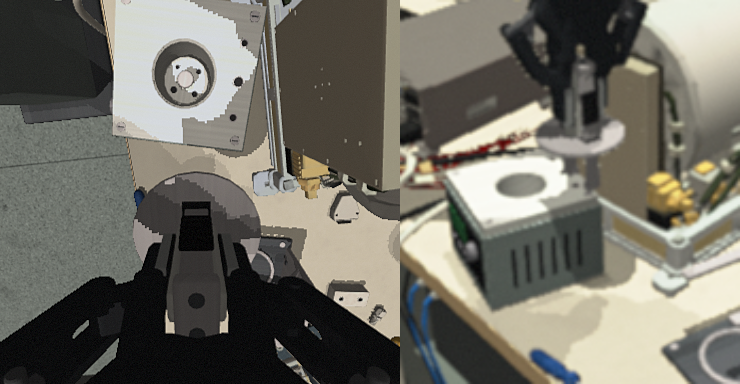

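The wrist view shows the well at (244,74) px with the knob at about (246,78), and the tongs upright in the grip. I work out the knob from its own pixels.

```bash
python3 - <<'E'
from well import *
im,d,P=cloud("wrist");c,M,p=cam("wrist")
Z=P[...,2]; m=(Z>.066)&(Z<.075)&(abs(P[...,0]-.436)<.014)&(abs(P[...,1]+.153)<.014)
n,l,st,ce=cv2.connectedComponentsWithStats(m.astype(np.uint8))
for i in range(1,n):
    if st[i,4]>20:
        k=P[l==i]; print(ce[i],st[i],k.mean(0),k[:,2].max(),cv2.minEnclosingCircle((k[:,:2]*1000).astype(np.float32)))
r=im[50:100,215:275]; cv2.imwrite("pics/k.png",cv2.resize(r,None,fx=8,fy=8,interpolation=cv2.INTER_CUBIC)[...,::-1])
E
```

```text
[245.2831  78.0685] [238  70  16  17 219] [ 0.4354 -0.1519  0.071 ] 0.07319559850071611 ((435.23834228515625, -151.791748046875), 7.79625129699707)
```

View pics/k.png

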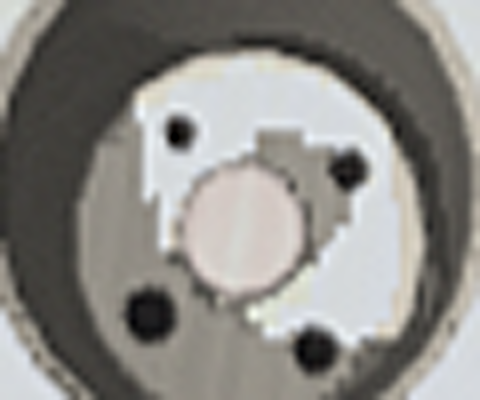

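>>> arm_command --pt "0 0.101 0 0 0 0 0" --pt "0 0.101 0 0 0 0 0" --pt "0 0.101 0 0 0 0 0" --pt "0 0.101 0 0 0 0 0" --pt "0 0.101 0 0 0 0 0" --pt "0 0 0 0 0 0 0" --pt "0 0 -0.04 0 0 0 0" --pt "0 0 -0.04 0 0 0 0" --pt "0 0 -0.04 0 0 0 0" --pt "0 0 -0.04 0 0 0 0" --pt "0 0 -0.04 0 0 0 0" --pt "0 0 -0.04 0 0 0 0" --pt "0 0 -0.04 0 0 0 0" --pt "0 0 -0.04 0 0 0 0" --pt "0 0 -0.04 0 0 0 0" --pt "0 0 -0.035 0 0 0 0" --pt "0 0 0 0 0 0 0" --pt "0 0 0 0 0 0 0"

```text
t: 9.57
position: [0.4354, -0.1536, 0.136]
orientation: [-2.335, -2.101, 0.0]
ft_force: [0.2, 0.6, -2.0]
width: 0.0233
```

>>> arm_command --pt "0 0 -0.02 0 0 0 0" --pt "0 0 -0.02 0 0 0 0" --pt "0 0 -0.02 0 0 0 0" --pt "0 0 0 0 0 0 0"

```text
t: 9.9
position: [0.4352, -0.1535, 0.1235]
orientation: [-2.335, -2.101, 0.0]
ft_force: [0.1, 0.4, -2.0]
width: 0.0236
```

>>> arm_command --pt "0 0 -0.015 0 0 0 0" --pt "0 0 -0.01 0 0 0 0" --pt "0 0 -0.005 0 0 0 0" --pt "0 0 0 0 0 0 0" --pt "0 0 0 0 0 0 0"

```text
t: 10.32
position: [0.4355, -0.1537, 0.1183]
orientation: [-2.335, -2.101, 0.0]
ft_force: [-0.3, 0.6, -2.5]
width: 0.0236
```

>>> arm_command --pt "0 0 -0.005 0 0 0 0" --pt "0 0 -0.0025 0 0 0 0" --pt "0 0 0 0 0 0 0"

```text
t: 10.57
position: [0.4357, -0.1538, 0.1177]
orientation: [2.334, 2.101, 0.001]
ft_force: [-2.8, 0.2, 7.8]
width: 0.0236
```

>>> arm_command --pt "0 0 0 0 0 0 0.7" --pt "0 0 0 0 0 0 0.7" --pt "0 0 0 0 0 0 0.7" --pt "0 0 0 0 0 0 0.7" --pt "0 0 0 0 0 0 0.7" --pt "0 0 0 0 0 0 0.7" --pt "0 0 0.03 0 0 0 0.7" --pt "0 0 0.05 0 0 0 0.7" --pt "0 0 0.06 0 0 0 0.7" --pt "0 0 0.06 0 0 0 0.7" --pt "0 0 0.06 0 0 0 0.7" --pt "0 0 0.06 0 0 0 0.7" --pt "0 0 0.06 0 0 0 0.8" --pt "0 0 0.05 0 0 0 0.8" --pt "0 0 0.05 0 0 0 0.8" --pt "0 0 0 0 0 0 0.8"

```text
t: 11.9
position: [0.4362, -0.1541, 0.2149]
orientation: [2.333, 2.099, 0.002]
ft_force: [-0.1, 0.9, -0.1]
width: 0.0684
```

```bash
python3 - <<'E'
from h import *
np.set_printoptions(precision=4,suppress=True)
s=sense();T=R.from_rotvec(s["orientation"]).as_matrix();print(s["t"],s["position"],T[:2,1],s["q"],s["width"])
ims={}
for n in("wrist","top","scene"):
    im,d,P=cloud(n);ims[n]=im
    q=P.reshape(-1,3);q=q[(abs(q[:,0]-.436)<.07)&(abs(q[:,1]+.154)<.07)]
    print(n)
    for lo,hi in [(.1032,.108),(.12,.15),(.170,.179)]:
        k=q[(q[:,2]>lo)&(q[:,2]<hi)]
        if len(k)>4: print(lo,len(k),np.median(k,axis=0),k.min(0),k.max(0),cv2.minAreaRect((k[:,:2]*1000).astype(np.float32)))
    k=P[(abs(P[...,0]-.5)<.08)&(abs(P[...,1]+.415)<.08)]
    for lo,hi in [(.009,.016),(.097,.103)]:
        j=k[(k[:,2]>lo)&(k[:,2]<hi)]
        if len(j)>4: print("fork",lo,len(j),j.min(0),j.max(0),cv2.minAreaRect((j[:,:2]*1000).astype(np.float32)))
a=cv2.resize(ims["top"][170:270,280:380],(400,400),interpolation=2);b=cv2.resize(ims["scene"][130:290,140:300],(400,400),interpolation=2)
cv2.imwrite("pics/w5.png",np.hstack([a,b])[...,::-1])
E
```

```text
11.9 [ 0.4362 -0.1541  0.2149] [ 0.9944 -0.1052] [-0.5213  0.1136 -0.2056  1.2485  0.      1.1548] 0.06838830595055063
wrist
0.1032 3736 [ 0.4388 -0.1422  0.1062] [ 0.3719 -0.2086  0.1032] [ 0.5003 -0.0885  0.108 ] ((434.2807922363281, -147.0864715576172), (108.056640625, 115.09123992919922), 77.38618469238281)
0.12 304 [ 0.4378 -0.1328  0.1368] [ 0.4238 -0.1476  0.1202] [ 0.4481 -0.1306  0.1499] ((436.3653259277344, -138.889404296875), (16.09084129333496, 24.25787353515625), 86.68321990966797)
0.17 1112 [ 0.4357 -0.1502  0.1751] [ 0.4237 -0.1663  0.17  ] [ 0.4476 -0.1361  0.1789] ((435.7270812988281, -151.43992614746094), (29.99121856689453, 23.513351440429688), 85.68280792236328)
fork 0.009 1324 [ 0.436  -0.4448  0.009 ] [ 0.5263 -0.3498  0.0147] ((482.4030456542969, -397.4194030761719), (84.66190338134766, 84.60867309570312), 77.67559051513672)
fork 0.097 36 [ 0.5465 -0.4174  0.0988] [ 0.5531 -0.3812  0.1025] ((549.4199829101562, -399.1951599121094), (36.75209426879883, 2.563511610031128), 80.7618179321289)
top
0.1032 496 [ 0.4234 -0.1739  0.1052] [ 0.3703 -0.22    0.1032] [ 0.483
[... 1053 characters left out ...]
4296 -0.1667  0.1361] [ 0.4223 -0.1751  0.1201] [ 0.4419 -0.1322  0.1499] ((429.38543701171875, -155.27105712890625), (15.50641918182373, 44.02095413208008), 15.777725219726562)
0.17 66 [ 0.434  -0.156   0.1727] [ 0.4266 -0.168   0.1702] [ 0.4444 -0.1391  0.1746] ((435.21612548828125, -153.73269653320312), (29.13260841369629, 17.349586486816406), 86.96359252929688)
fork 0.009 310 [ 0.4209 -0.4916  0.009 ] [ 0.5475 -0.3658  0.0159] ((488.6806945800781, -437.10107421875), (136.9543914794922, 108.3768539428711), 76.90061950683594)
fork 0.097 526 [ 0.4427 -0.463   0.097 ] [ 0.5533 -0.3655  0.1011] ((498.91925048828125, -414.5688171386719), (86.739013671875, 99.08670806884766), 79.28099822998047)
```

View pics/w5.png

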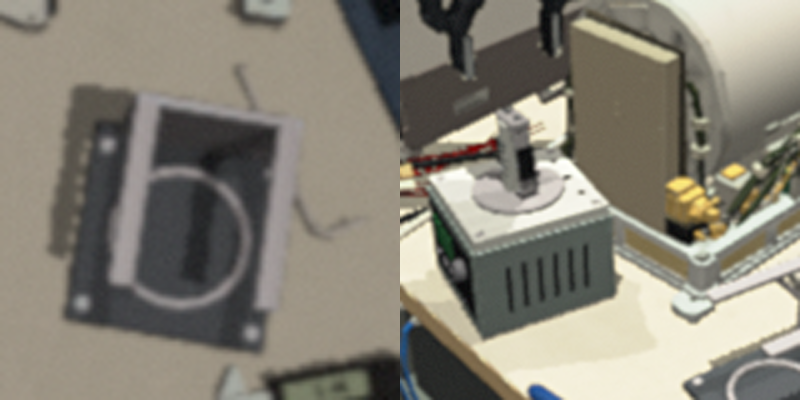

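The scene view shows the tongs standing alone with the disc flat on the block. In the top view the dish ring's centre is at about (325.5,229.8) px. Next I fit the ring.

```bash
python3 - <<'E'
from h import *
from scipy.optimize import least_squares
c,M,p=cam("top")
def ray(u,v,h):
    r=M@[(u-c["cx"])/c["fx"],(v-c["cy"])/c["fy"],1]; return p+r*(h-p[2])/r[2]
print("hand",ray(325.5,229.8,.012))
for n in("top","scene"):
    im,d,P=cloud(n)
    g=im.mean(2); m=(P[...,2]>.004)&(P[...,2]<.02)&(abs(P[...,0]-.49)<.05)&(abs(P[...,1]+.414)<.045)
    t=np.percentile(g[m],100*.5); b=m&(g>95)
    k=P[b]; print(n,len(k),t,np.median(k,0))
    f=least_squares(lambda a:np.hypot(k[:,0]-a[0],k[:,1]-a[1])-a[2],[.49,-.414,.036],loss="soft_l1",f_scale=.001)
    print(f.x,np.median(abs(f.fun)))
E
```

```text
hand [ 0.49000709 -0.4174553   0.012     ]
top 214 67.33333333333333 [ 0.47186052 -0.42256256  0.01139851]
[ 0.49179215 -0.41526381  0.03638775] 0.0014360146305595033
scene 1158 105.0 [ 0.4835926  -0.41112394  0.0073082 ]
[ 0.48771348 -0.41642928  0.03575539] 0.007787584633446705
```

>>> arm_command --pt "0 0 0 0 0 0.0769 0.8" --pt "0 0 0 0 0 0.0769 0.8" --pt "0 0 0 0 0 0.0769 0.8" --pt "0 0 0 0 0 0.0769 0.8" --pt "0 0 0 0 0 0.0769 0.8" --pt "0 0 0 0 0 0.0769 0.8" --pt "0 0 0 0 0 0.0769 0.8" --pt "0 0 0 0 0 0.0769 0.8" --pt "0 0 0 0 0 0.0769 0.8" --pt "0 0 0 0 0 0.0769 0.8" --pt "0 0 0 0 0 0.0769 0.8" --pt "0 0 0 0 0 0.0769 0.8" --pt "0 0 0 0 0 0.0769 0.8" --pt "0 0 0 0 0 0 0.8" --pt "0 0 0 0 0 0 0.8"

```text
t: 13.4
position: [0.4353, -0.1536, 0.2124]
orientation: [-0.172, -3.136, -0.001]
ft_force: [-0.2, -0.9, 0.7]
width: 0.0685
```

>>> arm_command --pt "0 0 -0.04 0 0 0 0.8" --pt "0 0 -0.04 0 0 0 0.8" --pt "0 0 -0.04 0 0 0 0.8" --pt "0 0 -0.04 0 0 0 0.8" --pt "0 0 -0.04 0 0 0 0.8" --pt "0 0 -0.04 0 0 0 0.8" --pt "0 0 -0.04 0 0 0 0.8" --pt "0 0 -0.04 0 0 0 0.8" --pt "0 0 -0.04 0 0 0 0.8" --pt "0 0 -0.04 0 0 0 0.8" --pt "0 0 -0.04 0 0 0 0.8" --pt "0 0 -0.04 0 0 0 0.8" --pt "0 0 0 0 0 0 0.8" --pt "0 0 0 0 0 0 0.8"

```text
t: 14.57
position: [0.4353, -0.1536, 0.1164]
orientation: [-0.166, -3.136, -0.001]
ft_force: [0.2, 0.5, -0.1]
width: 0.0681
```

>>> arm_command --pt "0 0 0 0 0 0 0" --pt "0 0 0 0 0 0 0" --pt "0 0 0 0 0 0 0" --pt "0 0 0 0 0 0 0" --pt "0 0 0 0 0 0 0" --pt "0 0 0 0 0 0 0" --pt "0 0 0 0 0 0 0" --pt "0 0 0 0 0 0 0" --pt "0 0 0 0 0 0 0" --pt "0 0 0 0 0 0 0" --squeeze 35

```text
t: 15.4
position: [0.4359, -0.1534, 0.1174]
orientation: [0.166, 3.136, 0.001]
ft_force: [-0.3, 5.3, 5.2]
width: 0.0328
```

>>> arm_command --pt "0 0 0.01 0 0 0 0" --pt "0 0 0.02 0 0 0 0" --pt "0 0 0.02 0 0 0 0" --pt "0 0 0.02 0 0 0 0" --pt "0 0 0.02 0 0 0 0" --pt "0 0 0.02 0 0 0 0" --pt "0 0 0.02 0 0 0 0" --pt "0 0 0.01 0 0 0 0" --pt "0 0 0 0 0 0 0" --pt "0 0 0 0 0 0 0" --pt "0 0 0 0 0 0 0"

```text
t: 16.32
position: [0.4354, -0.1537, 0.1446]
orientation: [-0.166, -3.137, -0.0]
ft_force: [-0.0, 0.3, -5.3]
width: 0.033
```

>>> arm_command --pt "0 0 0.03 0 0 0 0" --pt "0 0 0.04 0 0 0 0" --pt "0 0 0.05 0 0 0 0" --pt "0 0 0.05 0 0 0 0" --pt "0 0 0.05 0 0 0 0" --pt "0 0 0.05 0 0 0 0" --pt "0 0 0.05 0 0 0 0" --pt "0 0 0.05 0 0 0 0" --pt "0 0 0.05 0 0 0 0" --pt "0 0 0.05 0 0 0 0" --pt "0 0 0.03 0 0 0 0" --pt "0 0 0.02 0 0 0 0" --pt "0 0 0 0 0 0 0" --pt "0 0 0 0 0 0 0" --pt "0 0 0 0 0 0 0"

```text
t: 17.57
position: [0.4353, -0.1536, 0.2483]
orientation: [-0.166, -3.136, -0.001]
ft_force: [-0.2, -0.3, -5.8]
width: 0.0332
```

```bash
python3 - <<'E'
from h import *
np.set_printoptions(precision=4,suppress=True)
s=sense();print(s["t"],s["position"],s["ft_force"],s["width"],s["q"])
im,d,P=cloud("scene")
q=P[(abs(P[...,0]-.436)<.05)&(abs(P[...,1]+.154)<.05)&(P[...,2]>.11)&(P[...,2]<.26)]
for lo in np.arange(.11,.25,.01):
    k=q[(q[:,2]>=lo)&(q[:,2]<lo+.01)]
    if len(k)>3: print(round(lo,2),len(k),k.min(0),k.max(0))
im2=snapshot("wrist")[0]
cv2.imwrite("pics/w6.png",np.hstack([cv2.resize(im[70:230,110:270],(384,384)),im2[:,60:460]])[...,::-1])
E
```

```text
17.5667 [ 0.4353 -0.1536  0.2483] [-0.1609 -0.3238 -5.8112] 0.0331929205717742 [-0.5214  0.103  -0.1324  1.3363  0.     -0.4155]
0.13 14 [ 0.4126 -0.1753  0.1381] [ 0.4482 -0.1569  0.1399]
0.14 89 [ 0.4118 -0.1772  0.1404] [ 0.448  -0.1415  0.15  ]
0.15 88 [ 0.4116 -0.1759  0.1503] [ 0.4492 -0.1446  0.1598]
0.16 92 [ 0.4118 -0.1776  0.1601] [ 0.4508 -0.1485  0.1699]
0.17 141 [ 0.4113 -0.1787  0.17  ] [ 0.4586 -0.1299  0.18  ]
0.18 116 [ 0.4122 -0.1766  0.18  ] [ 0.4557 -0.1334  0.1897]
0.19 51 [ 0.4263 -0.1681  0.19  ] [ 0.4411 -0.1408  0.1999]
0.2 54 [ 0.4269 -0.1687  0.2001] [ 0.4417 -0.1418  0.2097]
0.21 23 [ 0.4272 -0.1684  0.2102] [ 0.4419 -0.164   0.2176]
0.23 469 [ 0.3956 -0.1952  0.2301] [ 0.474  -0.115   0.2395]
0.24 51 [ 0.4229 -0.1769  0.24  ] [ 0.4421 -0.1345  0.2499]
0.25 87 [ 0.4218 -0.1836  0.25  ] [ 0.4446 -0.1298  0.26  ]
```

View pics/w6.png

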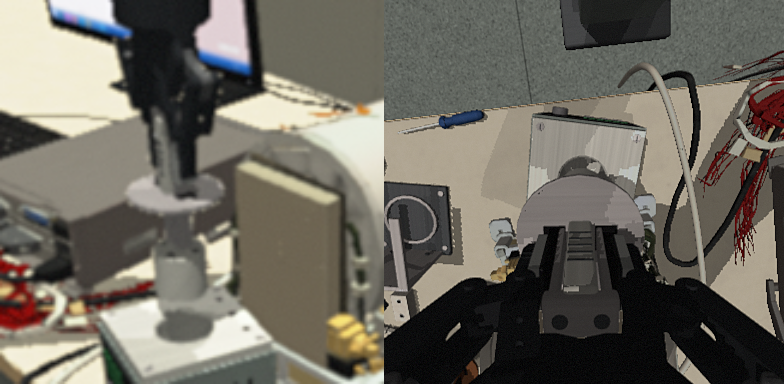

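>>> arm_command --pt "0 -0.035 0 0 0 0 0" --pt "0 -0.07 0 0 0 0 0" --pt "0 -0.0875 0 0 0 0 0" --pt "0 -0.0875 0 0 0 0 0" --pt "0 -0.0875 0 0 0 0 0" --pt "0 -0.0875 0 0 0 0 0" --pt "0 -0.0875 0 0 0 0 0" --pt "0 -0.0875 0 0 0 0 0" --pt "0.01 -0.0875 0 0 0 0 0" --pt "0.0275 -0.0875 0 0 0 0 0" --pt "0.0475 -0.0875 0 0 0 0 0" --pt "0.0475 -0.0875 0 0 0 0 0" --pt "0.0475 -0.0875 0 0 0 0 0" --pt "0.0475 -0.0875 0 0 0 0 0" --pt "0.035 -0.0875 0 0 0 0 0" --pt "0.02 -0.06 0 0 0 0 0" --pt "0 0 0 0 0 0 0" --pt "0 0 0 0 0 0 0" --pt "0 0 0 0 0 0 0"

```text
t: 19.25
position: [0.4917, -0.4141, 0.2483]
orientation: [-0.166, -3.136, -0.001]
ft_force: [0.6, -0.1, -5.3]
width: 0.033
```

```bash
python3 - <<'E'
from h import *
np.set_printoptions(precision=4,suppress=True)
s=sense();print(s["t"],s["position"],s["orientation"],s["ft_force"],s["width"])
im,d,P=cloud("scene")
q=P[(abs(P[...,0]-.49)<.06)&(abs(P[...,1]+.41)<.06)&(P[...,2]>.09)&(P[...,2]<.26)]
for lo in np.arange(.13,.25,.01):
    k=q[(q[:,2]>=lo)&(q[:,2]<lo+.01)]
    if len(k)>3: print(round(lo,2),len(k),k.min(0),k.max(0))
E
```

```text
19.25 [ 0.4917 -0.4141  0.2483] [-0.1665 -3.1364 -0.0014] [ 0.5715 -0.144  -5.2928] 0.03303010290495504
0.13 16 [ 0.4699 -0.4384  0.1387] [ 0.4933 -0.4136  0.14  ]
0.14 111 [ 0.4692 -0.4395  0.1402] [ 0.5041 -0.4046  0.1498]
0.15 116 [ 0.4689 -0.4389  0.15  ] [ 0.5019 -0.405   0.16  ]
0.16 119 [ 0.4686 -0.4395  0.1601] [ 0.5069 -0.4041  0.17  ]
0.17 208 [ 0.4684 -0.4377  0.1701] [ 0.515  -0.3929  0.18  ]
0.18 151 [ 0.4711 -0.4371  0.18  ] [ 0.5126 -0.3981  0.19  ]
0.19 83 [ 0.4833 -0.4282  0.1901] [ 0.4985 -0.4011  0.2   ]
0.2 58 [ 0.483  -0.4291  0.2   ] [ 0.4978 -0.4012  0.2097]
0.21 13 [ 0.4835 -0.4278  0.2101] [ 0.4955 -0.4255  0.2147]
0.23 726 [ 0.4515 -0.4547  0.2301] [ 0.5303 -0.3761  0.2399]
0.24 69 [ 0.4783 -0.4379  0.2402] [ 0.4984 -0.3962  0.2499]
```

>>> arm_command --pt "0 0.005 -0.02 0 0 0 0" --pt "0 0 -0.04 0 0 0 0" --pt "0 0 -0.05 0 0 0 0" --pt "0 0 -0.05 0 0 0 0" --pt "0 0 -0.05 0 0 0 0" --pt "0 0 -0.05 0 0 0 0" --pt "0 0 -0.05 0 0 0 0" --pt "0 0 -0.05 0 0 0 0" --pt "0 0 -0.05 0 0 0 0" --pt "0 0 -0.05 0 0 0 0" --pt "0 0 -0.05 0 0 0 0" --pt "0 0 -0.04 0 0 0 0" --pt "0 0 -0.02 0 0 0 0" --pt "0 0 0 0 0 0 0" --pt "0 0 0 0 0 0 0"

```text
t: 20.55
position: [0.4921, -0.4133, 0.1348]
orientation: [0.166, 3.137, -0.0]
ft_force: [-0.4, -0.0, -4.8]
width: 0.0334
```

>>> arm_command --pt "0 0 -0.02 0 0 0 0" --pt "0 0 -0.02 0 0 0 0" --pt "0 0 -0.01 0 0 0 0" --pt "0 0 0 0 0 0 0"

```text
t: 20.88
position: [0.4918, -0.413, 0.1242]
orientation: [-0.166, -3.137, -0.001]
ft_force: [0.9, -0.5, -4.1]
width: 0.0328
```

>>> arm_command --pt "0 0 -0.01 0 0 0 0" --pt "0 0 -0.01 0 0 0 0" --pt "0 0 0 0 0 0 0"

```text
t: 21.13
position: [0.4919, -0.4131, 0.1204]
orientation: [-0.166, -3.137, -0.001]
ft_force: [-0.5, -0.1, -5.4]
width: 0.033
```

>>> arm_command --pt "0 0 -0.005 0 0 0 0" --pt "0 0 -0.005 0 0 0 0" --pt "0 0 0 0 0 0 0"

```text
t: 21.38
position: [0.492, -0.4132, 0.1186]
orientation: [-0.166, -3.137, -0.0]
ft_force: [-0.3, -0.3, -5.8]
width: 0.0328
```

>>> arm_command --pt "0 0 -0.005 0 0 0 0" --pt "0 0 -0.005 0 0 0 0" --pt "0 0 0 0 0 0 0"

```text
t: 21.63
position: [0.4925, -0.4139, 0.1176]
orientation: [0.166, 3.136, -0.003]
ft_force: [1.3, -2.1, 1.5]
width: 0.0325
```

```bash
python3 - <<'E'
from h import *
np.set_printoptions(precision=4,suppress=True)
for n in("scene","wrist"):
    im,d,P=cloud(n)
    q=P[(abs(P[...,0]-.495)<.07)&(abs(P[...,1]+.414)<.06)&(P[...,2]>.09)&(P[...,2]<.125)]
    h,e=np.histogram(q[:,2],np.arange(.094,.116,.001)); print(n,list(zip(e.round(3),h)))
    if n=="scene": cv2.imwrite("pics/w7.png",cv2.resize(im[180:320,230:370],(560,560))[...,::-1])
E
```

```text
scene [(np.float64(0.094), np.int64(21)), (np.float64(0.095), np.int64(34)), (np.float64(0.096), np.int64(38)), (np.float64(0.097), np.int64(65)), (np.float64(0.098), np.int64(128)), (np.float64(0.099), np.int64(85)), (np.float64(0.1), np.int64(30)), (np.float64(0.101), np.int64(20)), (np.float64(0.102), np.int64(70)), (np.float64(0.103), np.int64(254)), (np.float64(0.104), np.int64(234)), (np.float64(0.105), np.int64(65)), (np.float64(0.106), np.int64(11)), (np.float64(0.107), np.int64(3)), (np.float64(0.108), np.int64(8)), (np.float64(0.109), np.int64(4)), (np.float64(0.11), np.int64(5)), (np.float64(0.111), np.int64(4)), (np.float64(0.112), np.int64(4)), (np.float64(0.113), np.int64(6)), (np.float64(0.114), np.int64(5)), (np.float64(0.115), np.int64(3))]
wrist [(np.float64(0.094), np.int64(0)), (np.float64(0.095), np.int64(0)), (np.float64(0.096), np.int64(8)), (np.float64(0.097), np.int64(23)), (np.float64(0.098), np.int64(30)), (np.float64(0.099), np.int64(93)), (np.float64(0.1), np.int64(597)), (np.float64(0.101), np.int64(947)), (np.float64(0.102), np.int64(193)), (np.float64(0.103), np.int64(49)), (np.float64(0.104), np.int64(137)), (np.float64(0.105), np.int64(1637)), (np.float64(0.106), np.int64(3630)), (np.float64(0.107), np.int64(896)), (np.float64(0.108), np.int64(43)), (np.float64(0.109), np.int64(24)), (np.float64(0.11), np.int64(30)), (np.float64(0.111), np.int64(28)), (np.float64(0.112), np.int64(38)), (np.float64(0.113), np.int64(28)), (np.float64(0.114), np.int64(25)), (np.float64(0.115), np.int64(27))]
```

View pics/w7.png

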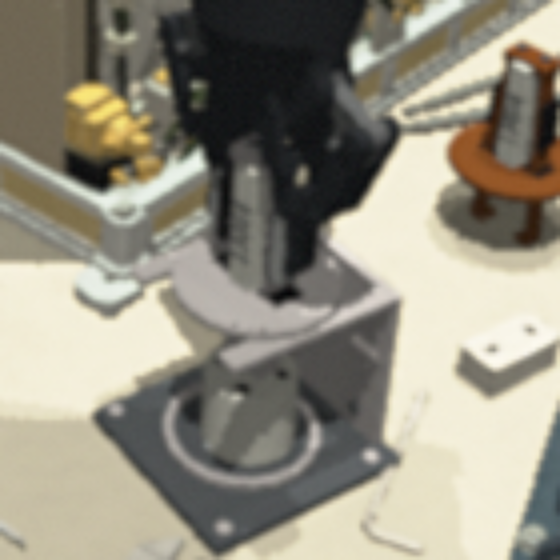

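The picture shows the insert inside the dish ring at about (250,430) px. Disc and prongs are 5 mm apart in depth, so the disc is seated. I release.

>>> arm_command --pt "0 0 0 0 0 0 0.45" --pt "0 0 0 0 0 0 0.5" --pt "0 0 0 0 0 0 0.6" --pt "0 0 0 0 0 0 0.7" --pt "0 0 0 0 0 0 0.8" --pt "0 0 0 0 0 0 0.8" --pt "0 0 0 0 0 0 0.8" --pt "0 0 0 0 0 0 0.8" --pt "0 0 0.03 0 0 0 0.8" --pt "0 0 0.05 0 0 0 0.8" --pt "0 0 0.06 0 0 0 0.8" --pt "0 0 0.06 0 0 0 0.8" --pt "0 0 0.06 0 0 0 0.8" --pt "0 0 0.06 0 0 0 0.8" --pt "0 0 0.06 0 0 0 0.8" --pt "0 0 0.06 0 0 0 0.8" --pt "0 0 0.06 0 0 0 0.8" --pt "0 0 0 0 0 0 0.8"

```text
t: 23.23
position: [0.4926, -0.4139, 0.2203]
orientation: [0.166, 3.134, -0.005]
ft_force: [0.8, 0.0, 1.2]
width: 0.0688
```

```bash
python3 - <<'E'
from h import *
np.set_printoptions(precision=4,suppress=True)
s=sense();print(s["t"],s["position"],s["ft_force"],s["width"])
for n in("scene","wrist"):
    im,d,P=cloud(n)
    q=P[(abs(P[...,0]-.495)<.07)&(abs(P[...,1]+.414)<.06)]
    print(n)
    for lo,hi in [(.015,.045),(.1032,.108),(.12,.15),(.165,.18)]:
        k=q[(q[:,2]>lo)&(q[:,2]<hi)]
        if len(k)>4: print(lo,len(k),np.median(k,axis=0),k.min(0),k.max(0),cv2.minAreaRect((k[:,:2]*1000).astype(np.float32)))
    k=q[(q[:,2]>.1032)&(q[:,2]<.108)]
    A=np.c_[k[:,:2],np.ones(len(k))];print("disc tilt",np.linalg.lstsq(A,k[:,2],rcond=None)[0])
    if n=="scene": cv2.imwrite("pics/w8.png",cv2.resize(im[180:320,230:370],(560,560),interpolation=2)[...,::-1])
E
```

```text
23.2333 [ 0.4926 -0.4139  0.2203] [0.8233 0.0195 1.248 ] 0.06883614719277285
scene
0.015 534 [ 0.5021 -0.4331  0.0298] [ 0.4698 -0.465   0.015 ] [ 0.5468 -0.3989  0.0449] ((505.6795349121094, -427.3922119140625), (66.56796264648438, 74.37679290771484), 82.26058197021484)
0.1032 525 [ 0.4812 -0.425   0.1042] [ 0.4521 -0.453   0.1032] [ 0.5317 -0.3743  0.1077] ((488.48675537109375, -416.9452209472656), (72.10501861572266, 77.8871078491211), 41.659828186035156)
0.12 299 [ 0.4855 -0.42    0.1359] [ 0.4779 -0.4349  0.1201] [ 0.4989 -0.3924  0.1499] ((485.5177307128906, -415.2206726074219), (16.6876220703125, 42.75642013549805), 14.965373992919922)
0.165 154 [ 0.4878 -0.4167  0.1722] [ 0.4792 -0.4296  0.1651] [ 0.5003 -0.3976  0.1759] ((489.4669494628906, -413.29498291015625), (31.98141860961914, 20.521387100219727), 84.76373291015625)
disc tilt [ 0.0032 -0.0014  0.1021]
wrist
0.1032 3349 [ 0.4786 -0.4103  0.1063] [ 0.4515 -0.4524  0.1032] [ 0.5264 -0.3733  0.108 ] ((487.8132019042969, -412.5431823730469), (79.30427551269531, 72.69760131835938), 83.50422668457031)
0.12 372 [ 0.482  -0.4116  0.138 ] [ 0.4785 -0.4323  0.1203] [ 0.4985 -0.3918  0.1499] ((487.57830810546875, -412.3819580078125), (40.53883743286133, 17.64972496032715), 83.44065856933594)
0.165 1119 [ 0.4889 -0.4127  0.175 ] [ 0.4788 -0.4282  0.165 ] [ 0.5035 -0.3976  0.1783] ((491.057373046875, -412.9068908691406), (29.64067840576172, 24.119007110595703), 84.73120880126953)
disc tilt [ 0.003  -0.      0.1048]
```

View pics/w8.png

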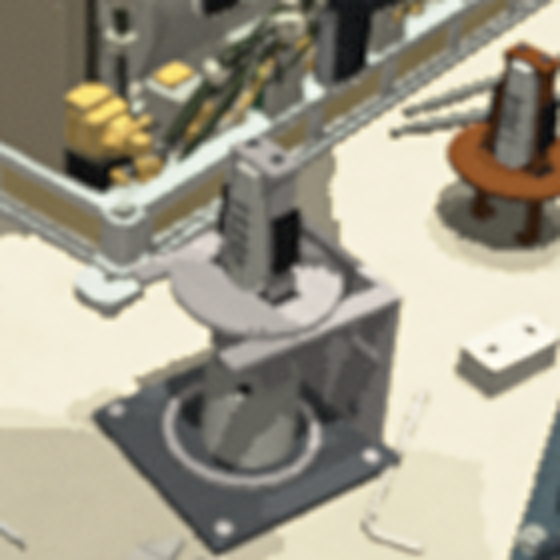

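```bash
python3 -c "
from rig import *
print(finish_job())"
```

```text
the job is handed in; nothing more can be done
None
```

The insert now stands in the dish and the tongs hang open above it in the fork. I handed the job in at about 23.3 s; the rig gave no verdict.

**What I did:**
- I carried the tongs by the handle bar to the calibrator and set the stop disc on the block. I then let go; the picture showed them standing alone.
- I gripped them again across the sprung arms and squeezed. On lifting, the wrist force was about -5.3 N, more than the tongs alone weigh. The picture showed the insert hanging clear of the well.
- I lowered it into the dish until the disc met the prongs, opened the gripper and backed off upward.

**Last checks:**
- **Tongs:** the disc lies about 5 mm (its own thickness) above the prong tops in depth, with a fitted tilt of about 0.003 rad. The tongs' centre is near (0.491, -0.413), within about 7 mm of either reading of the fork's centre.
- **Insert:** in the last picture it stands upright inside the dish ring, about 4 mm off centre. I judged this by eye.
- **Gripper:** well clear above the tongs, which look sprung open; I did not measure the arm angle.

**Disagreements:**
- The cameras differed by up to about 4 mm in y, so I used differences within one view.
- The gripper read 33 mm over the squeezed arms against the stated 34 mm.
- The prongs' midpoint lay about 6 mm farther in +x than the tongs' starting place. I placed by the dish, which I measured at about (0.492, -0.414).
- I never measured the screwdriver and connector again, but nothing passed near them.

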